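# Clamp the carving blank in the bench jig

### The arm

A 7-joint arm with a two-finger parallel gripper is mounted at the origin on the work surface. World frame = base frame: x ahead of the robot, y to its left, z up, the work surface at z = 0. Lengths are in m, angles in rad, forces in N, time in s.
With the tool pointing down it reaches from about 0.4 to 0.875 m from the base axis. Payload 19.3 kg.
Tool frame: the origin (TCP) lies midway between the tips of the shut fingers; the grasp point (between the pads) lies 19 mm behind it; z points along the fingers, y is the line along which they close (so a half turn about z gives the same grasp; the last joint's range is limited). The gripper opens to 85 mm and grips with 20 to 120 N. Pads are 22 mm wide; open, the fingers measure 114 mm over their backs; the gripper's body (76 mm by 85 mm) begins 54 mm behind the grasp point. The pads swing forward as they close: fully open they stand 13 mm farther back than shut.
Start: joints at [1.063, 0.521, -0.036, 1.599, 0.021, 1.021, -0.113], TCP at [0.265, -0.566, 0.231] pointing down, gripper open.
Joint ranges: [-2.91, 2.91], [-0.3, 2.13], [-1.5, 1.42], [0.17, 2.43], [-1.26, 4.41], [0.16, 1.93], [-2.52, 2.52]. Speed limits (rad/s): [1.89, 1.89, 2.39, 2.39, 3.01, 3.01, 3.01].

### API

Orientations are given as [roll, pitch, yaw] about the fixed x, y, z axes, in that order (R = Rz(yaw) Ry(pitch) Rx(roll)).
In Python, from workcell import * gives the robot as it stands.
- The arm moves only by the shell command python3 -m creep 'ROWS' [FORCE]. ROWS is JSON, a list that holds one entry, the list of rows, each a list of 7 numbers: the closure, from -1 (fully open) to 1 (shut), then the shift along the tool's x, y, z in m, then the turn, a rotation vector about the tool's x, y, z in degrees. A call has 1 to 10 rows; each row shifts and turns the commanded pose from where the row before left it, along the tool's axes as they then stand; what a row does not reach is not made up. A row lasts 1/10 s, in which the tool goes at most 50 mm and 8.59 degrees, less where a joint would pass 70% of its speed; a pose out of reach is approached as far as the arm can. A call is refused whole if a number of a shift passes 0.05 or a number of a turn 8.59, either way. A call with a gripper value outside its range is refused whole. The fingers move at their own pace and stop on an object; FORCE is the grip in N (left out, the last holds). Time passes only in rows, so rows that do not move let the fingers close. It gives the time, the measured TCP pose, the force, the opening and the grip force at its end, in the units of the state.
- observe(): the state, without advancing time (a new reading comes with each control period).
- grab_frame(name): name is "side" or "top"; returns a dict with "image" (480x640x3 uint8, red, green, blue), "range_z" (480x640 float32, m along the optical axis (not along the pixel's ray), 0 where there is no reading), "fx", "fy", "cx", "cy" (pixels), "R" (3x3) and "t" (3): a world point X has camera coordinates R X + t. Camera axes: x right, y down, z forward; pixel columns grow to the right and rows downward; lengths in m; the calibration is good to about 2 mm. A picture is of the moment at which its call begins.
- job_done(): hands the job in; it is judged then, once.
Trained networks look in a picture, given as the dict that the camera call returned (one of the last four; its "shot" number tells which), for a name from the list of things; names that differ only in an ending like _2 or _b are one class to them, and where a whole thing is asked for, a point or a joint stands for the part that bears it (a point fixed in the world has none). Each returns a list of dicts, best first, with "confidence" (0 to 1); they miss things now and then, are a little off and sometimes report something else, mostly with a low value. They report only what shows in the picture. A call takes as long as a camera call.
- find_in(picture, thing): "extent" ([centre column, centre row, width, height] in pixels, round what is visible of it).
- outline_of(picture, thing): "region" (480x640 bool, what is visible of it) and "extent" ([centre column, centre row, width, height] in pixels, round what is visible of it).
- tip_of(picture, thing): "position" ([column, row] in pixels: a listed point, or the origin of a listed thing).
The state is a dict: "clock": time; "qpos": joint angles; "qd": joint speeds; "joint_efforts": joint torques, N m; "position": TCP position; "tool_rot": TCP orientation; "force": force on the tool from outside, world axes, zero at the start; "moment": the same for the moment, N m; "grip_width": finger opening in m; "finger_force": force on a finger pad.
Only numpy, scipy, OpenCV 4.12 (cv2) and the standard library are available. Lean on these libraries where they do the work, as an engineer would, in place of code of your own. Each camera call takes 0.05 s, during which the arm holds its last target. There are 200 camera calls.

### The job

With the fingertips, push the wooden carving blank along the jig's channel until its end is home against the end stop. Then push the toggle clamp's black handle over, away from the blank, past its dead point until it snaps into lock and the clamp's rubber foot bears on the blank. Only push: do not lift or tip the blank, and leave the tools and other things on the bench where they are.

Things in the scene. Friction and masses are not known exactly. Their poses are not given: they have to be found in the camera images.
- jig: The clamping jig, fixed to the bench: a plywood board 200 (x) x 400 (y) x 18 mm thick. Origin: under the board's centre, on the bench. Its y axis runs along the channel from the open end to the stop and clamp; z is up. Two wooden rails on the board (12 mm wide, tops at z = 43 mm, inner faces at x = -33 and +33 mm, y = -190 to +50 mm) form the channel.
- stop_foot (a point): Foot of the wooden end stop's face, on the channel's centre line at the board's top (x = 0, y = +50, z = 18 mm in the jig's frame). The stop is 90 mm wide, its top at z = 58 mm. The steel toggle clamp stands behind it (y = 65 to 142 mm, cheeks up to z = 117 mm). Open, its arm and foot stand up to about z = 170 mm, over y = 10 to 90 mm.
- blank_center (a point): Point in the carving blank: on its centre line, half-way along, 22.5 mm above its underside; y points to the stop. Its upright rear end face (60 mm wide, 66 mm high, to be pushed on) is 65 mm behind this point (-y), its front end 65 mm ahead. Home, this point is at y = -15 mm in the jig's frame; it starts 40 to 85 mm short of that.
- handle (a joint): Handle angle, rad: 0 = open (nearly upright, leaning 0.1 rad towards the blank), growing as it swings over in the jig's +y direction; dead point at about 1.15; locked at its stop at 1.40 (1.30 rad from upright, leaning away from the blank). Below the dead point a spring returns it to open; beyond, it snaps on into lock. Pushing square to the grip's middle takes about 3 to 5 N. The clamp arm swings down with it.
- handle_grip (a point): The middle of the clamp handle's black plastic grip, on the handle's centre line, 100 mm from the pivot. The grip is a round bar 20 mm thick, from 58 to 132 mm from the pivot; it moves with the handle.
- handle_pivot (a point): The handle's pivot, fixed on the jig at x = 0, y = 120 mm, z = 105 mm in its frame; the handle turns about the jig's x axis through this point.
- clamp_foot: The clamp's rubber foot, 16 mm wide, on a sprung spindle (14 mm of travel) at the end of the clamp arm; origin at the middle of its tip. Locked, it presses on the lower, front half of the blank with about 2 to 3 N.
- gouge_long: carving gouge, dark wooden handle and steel blade, 230 mm long, 25 mm thick, lying beside the jig on the robot's side; bystander, origin under its middle
- gouge_short: carving gouge, 180 mm long, 25 mm thick, lying on the jig's board beside the channel on the side away from the robot; bystander, origin under its middle
- offcut: loose wooden offcut, 50 x 80 x 30 mm, on the bench beyond the jig; bystander, origin under its centre
- mallet: round wooden carver's mallet standing on its head, 94 mm wide, 185 mm tall; bystander, origin under its centre
- glue_bottle: white glue bottle, 60 mm wide, 150 mm tall; bystander, origin under its centre
- mug: white mug, 80 mm wide, 90 mm tall; bystander, origin under its centre
- wax_tin: steel tin, 84 mm wide, 45 mm tall; bystander, origin under its centre
- blank: The carving blank, a loose band-sawn piece of pale lime wood, 60 mm wide (x), 130 mm long (y), 0.17 to 0.34 kg, lying in the channel; the part nearer the open end (55 mm long) is a step 66 to 70 mm high, the rest 45 to 47 mm high. Origin: under its middle, on its underside.

How it is judged:
On the way, in this order (a step that is already met when the one before it is completed fails the run):
1. the blank is home against the end stop (y of blank_center in the frame of jig above -0.019 m and z of blank_center in the frame of jig below 0.046 m and angle between blank_center's own z axis and vertical below 0.08 rad), for 0.2 s.
2. the handle has snapped into lock with the blank home (all of step 1 and value of joint handle above 1.33 rad), for 0.3 s.
At the end, for the whole second after the job is handed in: The handle is locked (joint above 1.33 rad of 1.40), the blank lies flat on the bed with its front end within 4 mm of the end stop, at rest, and the clamp's foot presses on it (all of step 2 and contact force between clamp_foot and blank above 0.3 N and linear speed of blank below 0.01 m/s); the robot touches nothing.
It fails at once if the blank is lifted (its centre more than 10 mm above where it lies) or tipped (z of blank_center in the frame of jig above 0.0505 m or angle between blank_center's own z axis and vertical above 0.2 rad).
It fails at once if a bystander is moved more than 30 mm (distance of any of gouge_long, gouge_short, offcut, mallet, glue_bottle, mug, wax_tin from where it was at the start of the episode above 0.03 m).
It also fails if it takes over 48 s, if anything falls off the work surface, if the arm or the gripper's body presses on something with over 40 N, if the wrist force passes 120 N, or if a joint passes its speed limit or range.

## Working session

There is one attempt and no reset: what is moved stays moved. The work goes in short steps, Python scripts to look and compute and a shell command to move; the robot and the scene stay as the last step left them, time stands still between calls to the robot, and variables do not carry over. Pictures are saved under pics/ and viewed, at most 10 in all, crops included, and the job is handed in when it is done.

```bash
mkdir -p pics
cat > h.py <<'E'
from workcell import *
import numpy as np, cv2
def px2w(f,u,v,r=2):
    z=f["range_z"][int(v)-r:int(v)+r+1,int(u)-r:int(u)+r+1]; z=np.median(z[z>0])
    return unp(f,u,v,z)
def unp(f,u,v,z):
    c=np.array([(u-f["cx"])/f["fx"]*z,(v-f["cy"])/f["fy"]*z,z]); return np.array(f["R"]).T@(c-np.array(f["t"]))
def cloud(f):
    v,u=np.mgrid[0:480,0:640]; z=f["range_z"]
    c=np.stack([(u-f["cx"])/f["fx"]*z,(v-f["cy"])/f["fy"]*z,z],-1)
    P=(c-np.array(f["t"]))@np.array(f["R"]); P[z<=0]=np.nan; return P
def save(f,n): cv2.imwrite("pics/"+n,cv2.cvtColor(f["image"],cv2.COLOR_RGB2BGR))
E
python3 - <<'E'
from h import *
np.set_printoptions(precision=4,suppress=True)
F={n:grab_frame(n) for n in("side","top")}
for n,f in F.items():
    save(f,n+"0.png"); print(n,-np.array(f["R"]).T@np.array(f["t"]))
    for t in["stop_foot","blank_center","handle_grip","handle_pivot","clamp_foot","jig","blank","gouge_long","gouge_short","offcut","mallet","glue_bottle","mug","wax_tin"]:
        r=tip_of(f,t)
        if r:
            p=r[0]["position"]; 
            try: print(t,np.round(p),round(r[0]["confidence"],2),px2w(f,*p))
            except Exception as e: print(t,p,e)
print(observe())
E
```

```text
side [0.389  0.9691 1.2279]
stop_foot [329. 266.] 0.86 [0.5231 0.0082 0.0802]
blank_center [352. 231.] 0.6 [ 0.482  -0.1498  0.0633]
handle_grip [320. 238.] 0.74 [0.5482 0.0284 0.2056]
handle_pivot [320. 268.] 0.61 [0.5497 0.0066 0.0627]
clamp_foot [351. 236.] 0.2 [ 0.483  -0.1331  0.0628]
jig [335. 257.] 0.84 [ 0.5192 -0.0758  0.0209]
blank [351. 236.] 0.96 [ 0.4832 -0.1324  0.0622]
gouge_long [381. 270.] 0.6 [ 0.3807 -0.0608  0.0142]
gouge_short [324. 237.] 0.54 [0.5389 0.0267 0.2093]
offcut [295. 234.] 0.88 [ 0.6515 -0.1342  0.0302]
mallet [358. 180.] 0.58 [ 0.4985 -0.4045  0.0445]
glue_bottle [316. 174.] 0.62 [ 0.6461 -0.4276  0.0269]
mug [312. 426.] 0.81 [0.4797 0.4704 0.0865]
wax_tin [251. 403.] 0.63 [0.631  0.4263 0.045 ]
top [0.4532 0.011  1.4047]
stop_foot [328. 260.] 0.56 [ 0.5253 -0.0277  0.0611]
blank_center [382. 275.] 0.86 [ 0.4857 -0.176   0.0659]
handle_grip [308. 248.] 0.58 [0.5442 0.025  0.2297]
handle_pivot [309. 253.] 0.8 [0.5386 0.0232 0.1132]
clamp_foot [347. 263.] 0.48 [ 0.5133 -0.0745  0.1474]
blank [380. 276.] 0.94 [ 0.4839 -0.1692  0.0645]
gouge_long [343. 3
[... 155 characters left out ...]
74.] 0.66 [ 0.4929 -0.4088  0.0969]
glue_bottle [474. 220.] 0.84 [ 0.6423 -0.4272  0.0718]
mug [164. 271.] 0.7 [0.4865 0.4323 0.005 ]
wax_tin [177. 217.] 0.62 [0.6368 0.392  0.0449]
{'clock': 1.5, 'qpos': array([ 1.0628,  0.5214, -0.0363,  1.5995,  0.0212,  1.0211, -0.1128]), 'qd': array([-0.0006, -0.0002, -0.0005, -0.0007,  0.0007, -0.0001,  0.0006]), 'joint_efforts': array([ -0.0001, -92.6841,   1.9781, -37.0256,   0.018 ,   0.0018,
        -0.0001]), 'position': array([ 0.2649, -0.5661,  0.2313]), 'tool_rot': array([-3.1416,  0.    ,  0.4377]), 'force': array([ 0.9413, -0.5467, -0.0478]), 'moment': array([-0.0092,  0.0677, -0.0016]), 'finger_force': 0.0, 'grip_width': 0.08551052813293977}
```

Run:
```python
from h import *
f=grab_frame("top"); g=grab_frame("side")
a=cv2.resize(cv2.cvtColor(f["image"][180:340,260:500],cv2.COLOR_RGB2BGR),(600,400))
b=cv2.resize(cv2.cvtColor(g["image"][170:330,250:430],cv2.COLOR_RGB2BGR),(675,600))[:, :]
cv2.imwrite("pics/a.png",a);cv2.imwrite("pics/b.png",b)
np.set_printoptions(precision=4,suppress=True)
P=np.vstack([cloud(f).reshape(-1,3)]);Q=cloud(g).reshape(-1,3)
for n,C in(("top",P),("side",Q)):
    C=C[~np.isnan(C[:,0])]; m=(C[:,0]>.36)&(C[:,0]<.66)&(C[:,1]>-.32)&(C[:,1]<.18)
    C=C[m]
    for lo,hi in((.012,.024),(.038,.048),(.053,.061),(.062,.073)):
        s=C[(C[:,2]>lo)&(C[:,2]<hi)]
        r=cv2.minAreaRect(s[:,:2].astype(np.float32)) ; print(n,lo,len(s),r,np.median(s[:,2]))
```

```text
top 0.012 6753 ((0.5208163857460022, -0.08894340693950653), (0.4006187617778778, 0.31593042612075806), 72.78564453125) 0.018244749564572137
top 0.038 887 ((0.5505530834197998, -0.14354339241981506), (0.29409146308898926, 0.20121189951896667), 72.53131103515625) 0.04271157808662776
top 0.053 280 ((0.5101833343505859, -0.08015982806682587), (0.20722311735153198, 0.09032905101776123), 70.18843841552734) 0.05871239895337074
top 0.062 472 ((0.5128011703491211, -0.09162558615207672), (0.2773498594760895, 0.08549408614635468), 76.35730743408203) 0.06482382616109035
side 0.012 4313 ((0.5156930685043335, -0.08706080913543701), (0.40790289640426636, 0.30000656843185425), 71.38999938964844) 0.0189663330673532
side 0.038 526 ((0.5545583367347717, -0.1257496029138565), (0.32594504952430725, 0.196976900100708), 72.0838394165039) 0.04303632949463182
side 0.053 191 ((0.5151340961456299, -0.09349028766155243), (0.2963269352912903, 0.09189115464687347), 76.68505859375) 0.057989037079476495
side 0.062 405 ((0.5044742822647095, -0.08659802377223969), (0.2821753919124603, 0.06676370650529861), 76.04337310791016) 0.0657690027216508
```

View pics/a.png

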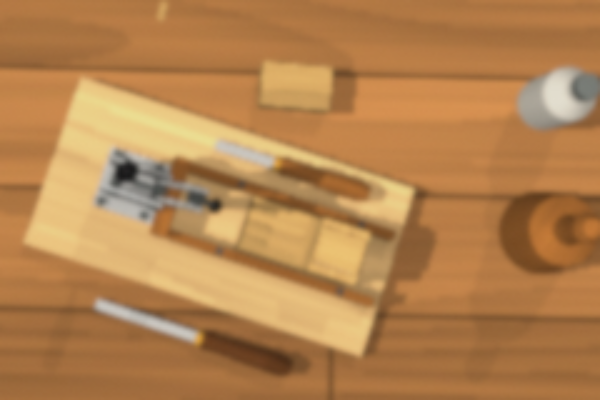

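View pics/b.png

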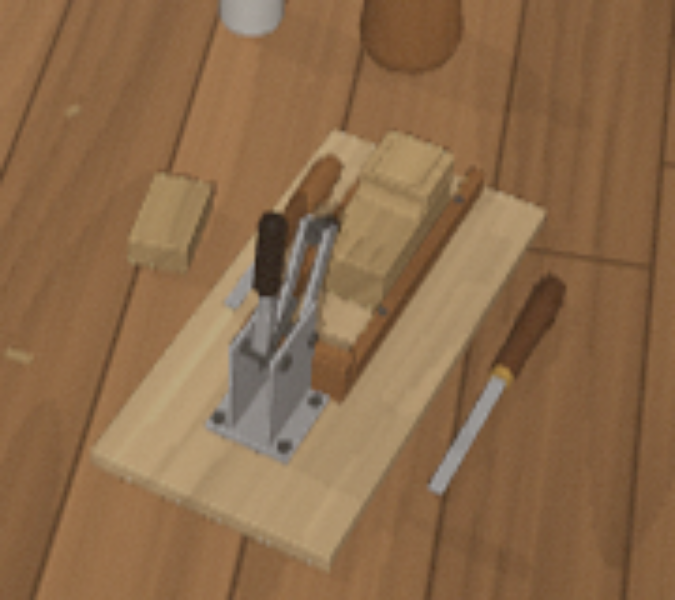

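Run:
```python
from h import *
from scipy.optimize import differential_evolution as DE
np.set_printoptions(precision=4,suppress=True)
out=[]
for n in("top","side"):
    f=grab_frame(n); C=cloud(f).reshape(-1,3); C=C[~np.isnan(C[:,0])]
    C=C[(abs(C[:,0]-.52)<.25)&(abs(C[:,1]+.08)<.3)]
    A=C[(C[:,2]>.0125)&(C[:,2]<.022)][:,:2]; B=C[C[:,2]<.008][:,:2]
    def loc(p,X):
        c,s=np.cos(p[2]),np.sin(p[2]); d=X[:,:2]-p[:2]; return np.c_[d@[c,s],d@[-s,c]]
    def cost(p):
        i=lambda X:(lambda L:np.minimum(.1-abs(L[:,0]),.2-abs(L[:,1])))(loc(p,X))
        return np.clip(-i(A),0,.01).sum()+np.clip(i(B),0,.01).sum()
    r=DE(cost,[(.45,.58),(-.15,0),(-.5,-.1)],seed=1,tol=1e-8); p=r.x; print(n,p,r.fun,len(A),len(B))
    L=loc(p,C);z=C[:,2]
    def rng(m): 
        print(m.sum(),*np.round(np.percentile(L[m],[1,50,99],axis=0),4).tolist(),"z",np.median(z[m]).round(4))
    rng((abs(L[:,0])<.06)&(L[:,1]<0)&(z>.0625)&(z<.073))   # step
    rng((abs(L[:,0])<.028)&(L[:,1]<.03)&(z>.058)&(z<.0625)|(abs(L[:,0])<.028)&(L[:,1]<.03)&(z>.073)&(z<.2))
    rng((abs(L[:,0])<.06)&(L[:,1]>.03)&(L[:,1]<.08)&(z>.054)&(z<.061)) # stop
    m=(abs(L[:,0])<.05)&(z>.165); rng(m); 
    m=(abs(L[:,0])<.05)&(z>.12); S=np.c_[L[m],z[m]]; 
    for lo in np.arange(.12,.25,.015):
        q=S[(S[:,2]>=lo)&(S[:,2]<lo+.015)]; print(round(lo,3),len(q),q.min(0) if len(q) else'',q.max(0) if len(q) else '')
```

```text
top [ 0.5107 -0.0854 -0.305 ] 2.50079756027655 6222 25518
412 [-0.0297, -0.1108] [-0.0004, -0.0649] [0.029, -0.0278] z 0.0651
651 [-0.0277, -0.1555] [-0.0008, -0.1143] [0.0272, 0.0283] z 0.0852
149 [-0.0442, 0.0504] [0.0003, 0.0592] [0.0432, 0.0695] z 0.0581
80 [-0.01, 0.0304] [-0.0022, 0.1079] [0.0086, 0.1214] z 0.2308
0.12 33 [-0.0179  0.0461  0.1201] [0.0162 0.1315 0.1342]
0.135 36 [-0.0121  0.0086  0.1351] [0.0108 0.0552 0.15  ]
0.15 72 [-0.012   0.0118  0.1501] [0.0121 0.0497 0.1646]
0.165 15 [-0.0111  0.0285  0.1651] [0.0086 0.1213 0.178 ]
0.18 5 [-0.0095  0.1083  0.1815] [-0.0011  0.1216  0.1931]
0.195 2 [-0.0094  0.1135  0.198 ] [-0.0082  0.1164  0.2035]
0.21 6 [-0.0096  0.1106  0.2126] [0.0004 0.1192 0.2216]
0.225 51 [-0.0097  0.0982  0.2266] [0.0086 0.1171 0.2394]
0.24 1 [-0.0023  0.1129  0.2404] [-0.0023  0.1129  0.2404]
side [ 0.5128 -0.0868 -0.3048] 2.4772581348219083 3790 18293
328 [-0.0309, -0.1442] [-0.0041, -0.0706] [0.0272, -0.0223] z 0.0656
394 [-0.0275, -0.1537] [-0.0023, -0.1097] [0.0272, 0.0179] z 0.0859
60 [-0.0461, 0.0484] [-0.028, 0.0615] [0.043, 0.0734] z 0.0585
175 [-0.0121, 0.0367] [-0.0037, 0.1174] [0.0079, 0.1253] z 0.2069
0.12 69 [-0.019   0.0457  0.1201] [0.0155 0.1297 0.1342]
0.135 65 [-0.0134  0.0122  0.135 ] [0.0119 0.124  0.1499]
0.15 85 [-0.0141  0.0133  0.1501] [0.012  0.1243 0.1648]
0.165 28 [-0.0128  0.0344  0.1651] [0.0091 0.1258 0.1799]
0.18 31 [-0.0127  0.108   0.18  ] [0.0061 0.1276 0.1946]
0.195 34 [-0.0111  0.1112  0.1952] [0.0078 0.1246 0.2089]
0.21 33 [-0.0113  0.1052  0.2104] [0.0074 0.1246 0.2249]
0.225 47 [-0.0107  0.1018  0.2252] [0.0053 0.1228 0.2399]
0.24 2 [-0.004   0.1118  0.2407] [-0.0033  0.116   0.241 ]
```

The pictures show the jig turned about -17.5°, with the clamp end to the left and the blank's rear end at jig y ≈ -0.156 (crop a, ~(365,260)). The handle is nearly upright at crop a (125,172) / crop b (270,240). I take the jig pose as (0.5117, -0.086), yaw -0.305.

```bash
cat >> h.py <<'E'
def st():
    o=observe(); d=o["position"][:2]-[.5117,-.086]; c,s=np.cos(.305),np.sin(.305)
    print("t",o["clock"],"jig",np.round([d@[c,-s],d@[s,c],o["position"][2]],4),"rot",np.round(o["tool_rot"],3),"F",np.round(o["force"],1),"w",round(o["grip_width"],3))
E
python3 -m creep '[[[1,0,0,0,0,0,-7.91],[1,0,0,0,0,0,-7.91],[1,0,0,0,0,0,-7.91],[1,0,0,0,0,0,-7.91],[1,0,0,0,0,0,-7.91],[1,0,0,0,0,0,-7.91],[1,0,0,0,0,0,0]]]' 20
python3 -c "from h import *;st()"
```

```text
clock: 2.4
position: [0.2648, -0.5661, 0.2313]
tool_rot: [3.141, -0.0, 1.268]
force: [1.7, 0.7, -0.5]
grip_width: -0.0002
finger_force: 0.0
t 2.4 jig [-0.0913 -0.5321  0.2313] rot [ 3.141 -0.     1.268] F [ 1.7  0.7 -0.5] w -0.0
```

```bash
python3 -m creep '[[[1,0.03,0.009,0,0,0,0],[1,0.04,0.012,0,0,0,0],[1,0.04,0.012,0,0,0,0],[1,0.04,0.012,0,0,0,0],[1,0.04,0.012,0,0,0,0],[1,0.04,0.012,0,0,0,0],[1,0.04,0.012,0,0,0,0],[1,0.03,0.010,0,0,0,0],[1,0.012,0,0,0,0,0],[1,0,0,0,0,0,0]]]'
python3 -c "from h import *;st()"
```

```text
clock: 3.4
position: [0.446, -0.2943, 0.2314]
tool_rot: [3.142, -0.0, 1.265]
force: [-1.2, -0.2, -0.2]
grip_width: 0.0001
finger_force: 0.0
t 3.4 jig [-2.000e-04 -2.185e-01  2.314e-01] rot [ 3.142 -0.     1.265] F [-1.2 -0.2 -0.2] w 0.0
```

```bash
python3 -m creep '[[[1,0,0,0.04,0,0,0],[1,0,0,0.045,0,0,0],[1,0,0,0.045,0,0,0],[1,0,0,0.03,0,0,0],[1,0,0,0.019,0,0,0],[1,0.015,0,0,0,0,0],[1,0.015,0,0,0,0,0],[1,0.006,0,0,0,0,0],[1,0,0,0,0,0,0]]]'
python3 - <<'E'
from h import *
st(); f=grab_frame("side"); cv2.imwrite("pics/c.png",cv2.resize(cv2.cvtColor(f["image"][130:330,250:450],cv2.COLOR_RGB2BGR),(600,600)))
E
```

```text
clock: 4.3
position: [0.4572, -0.2605, 0.0534]
tool_rot: [3.14, 0.0, 1.268]
force: [-0.0, -0.5, 0.2]
grip_width: 0.0004
finger_force: 0.0
t 4.3 jig [ 0.0004 -0.1828  0.0534] rot [3.14  0.    1.268] F [-0.  -0.5  0.2] w 0.0
```

View pics/c.png

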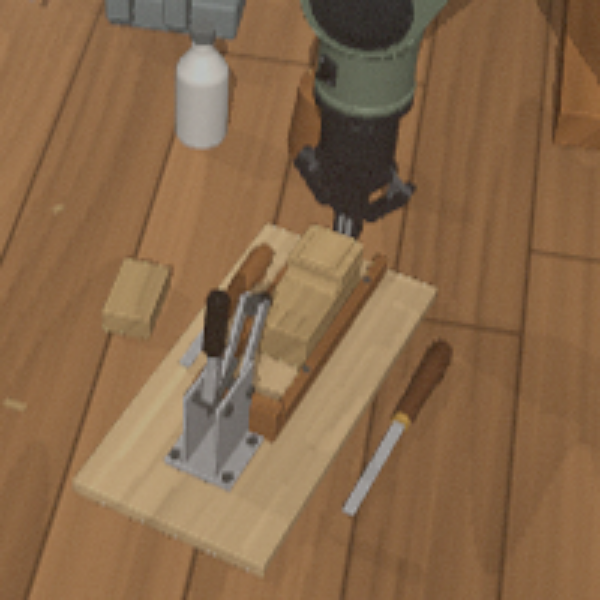

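The shut fingers stand centred behind the blank's rear face (crop ~(345,228)), and nothing is touched yet. I push now.

```bash
python3 -m creep '[[[1,0.006,0,0,0,0,0],[1,0.006,0,0,0,0,0],[1,0.008,0,0,0,0,0],[1,0.008,0,0,0,0,0],[1,0.008,0,0,0,0,0],[1,0.008,0,0,0,0,0],[1,0.008,0,0,0,0,0],[1,0.008,0,0,0,0,0],[1,0.008,0,0,0,0,0],[1,0.008,0,0,0,0,0]]]'
python3 -c "from h import *;st()"
```

```text
clock: 5.35
position: [0.4791, -0.1882, 0.0523]
tool_rot: [-3.142, -0.0, 1.266]
force: [-0.9, -1.9, 1.2]
grip_width: -0.0002
finger_force: 0.9
t 5.35 jig [-0.0004 -0.1073  0.0523] rot [-3.142 -0.     1.266] F [-0.9 -1.9  1.2] w -0.0
```

```bash
python3 -m creep '[[[1,0.004,0,0,0,0,0],[1,0.003,0,0,0,0,0],[1,0.003,0,0,0,0,0],[1,0.002,0,0,0,0,0],[1,0.002,0,0,0,0,0],[1,0,0,0,0,0,0]]]'
python3 -c "from h import *;st()"
```

```text
clock: 5.95
position: [0.4832, -0.1753, 0.0523]
tool_rot: [-3.141, -0.0, 1.266]
force: [-0.2, -0.3, -0.2]
grip_width: 0.0002
finger_force: 0.0
t 5.95 jig [-0.0004 -0.0937  0.0523] rot [-3.141 -0.     1.266] F [-0.2 -0.3 -0.2] w 0.0
```

```bash
python3 -m creep '[[[1,0.001,0,0,0,0,0],[1,0.001,0,0,0,0,0],[1,0.001,0,0,0,0,0]]]' | grep -E "force|pos"; python3 -m creep '[[[1,0.001,0,0,0,0,0],[1,0.001,0,0,0,0,0]]]'| grep -E "force|pos"; python3 -m creep '[[[1,0.001,0,0,0,0,0],[1,0.001,0,0,0,0,0]]]'| grep -E "force|pos"
python3 - <<'E'
from h import *
st(); f=grab_frame("side"); cv2.imwrite("pics/d.png",cv2.resize(cv2.cvtColor(f["image"][180:300,280:400],cv2.COLOR_RGB2BGR),(600,600)))
E
```

```text
position: [0.484, -0.1727, 0.0523]
force: [-0.4, -0.1, 0.3]
finger_force: 0.5
position: [0.4845, -0.1713, 0.0523]
force: [-2.1, -10.2, 1.2]
finger_force: 5.0
position: [0.4844, -0.1713, 0.0524]
force: [-5.4, -21.2, 3.2]
finger_force: 10.8
t 6.65 jig [-0.0004 -0.0895  0.0524] rot [-3.141e+00  3.000e-03  1.264e+00] F [ -5.4 -21.2   3.2] w -0.0
```

View pics/d.png

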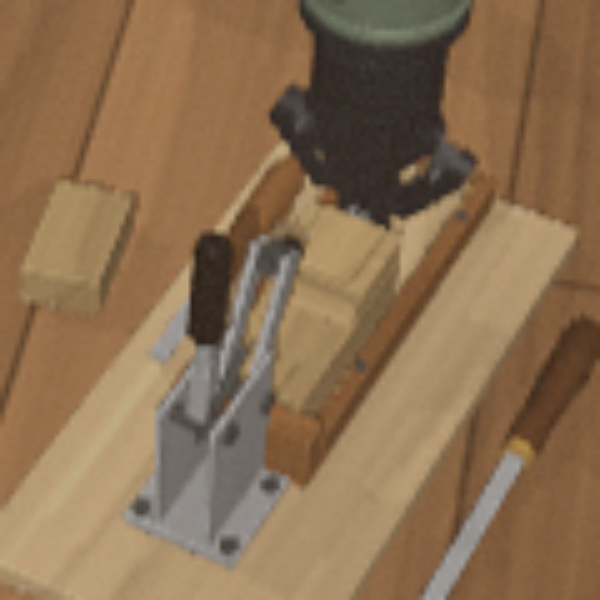

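Force jumped to 22 N at the expected place, and the blank's front is flush with the stop (crop ~(300,410)), so it is home. I back off, rise, and go over the open clamp arm to the handle.

```bash
python3 -m creep '[[[1,-0.006,0,0,0,0,0],[1,-0.01,0,0,0,0,0],[1,-0.01,0,0,0,0,0],[1,0,0,-0.03,0,0,0],[1,0,0,-0.045,0,0,0],[1,0,0,-0.045,0,0,0],[1,0,0,-0.035,0,0,0],[1,0.02,0,0,0,0,0],[1,0.03,0,0,0,0,0],[1,0.03,0,0,0,0,0]]]' >/dev/null
python3 -m creep '[[[1,0.03,0,0,0,0,0],[1,0.03,0,0,0,0,0],[1,0.025,0,0,0,0,0],[1,0.01,0,0,0,0,0],[1,0,0,0,0,0,0]]]'
python3 - <<'E'
from h import *
st(); f=grab_frame("side"); cv2.imwrite("pics/e.png",cv2.resize(cv2.cvtColor(f["image"][160:300,260:400],cv2.COLOR_RGB2BGR),(600,600)))
E
```

```text
clock: 8.2
position: [0.5301, -0.0262, 0.2072]
tool_rot: [-3.141, -0.0, 1.268]
force: [-0.3, -0.7, 0.0]
grip_width: -0.0001
finger_force: 0.0
t 8.2 jig [-0.0004  0.0625  0.2072] rot [-3.141 -0.     1.268] F [-0.3 -0.7  0. ] w -0.0
```

View pics/e.png

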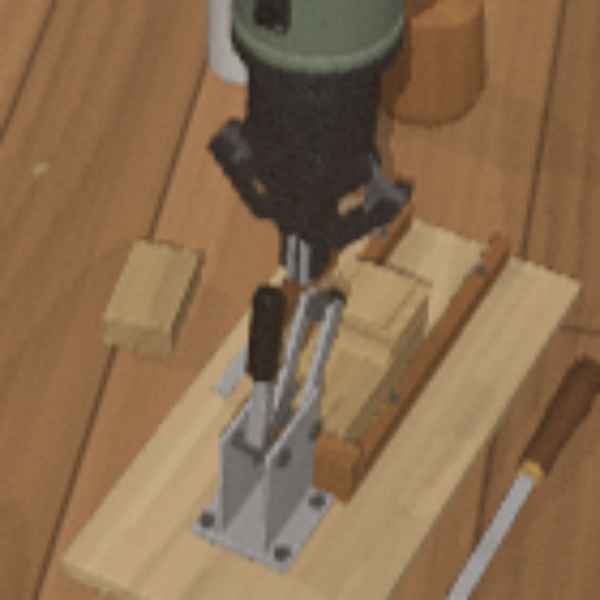

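Fingertips (300,280) are in line with the grip (265,320) along the channel and clear of the arm; the blank is still home. I push the handle.

```bash
python3 -m creep '[[[1,0.005,0,0.01,0,0,0],[1,0.01,0,0,0,0,0],[1,0.01,0,0,0,0,0],[1,0.01,0,0,0,0,0],[1,0.01,0,0,0,0,0],[1,0.01,0,0,0,0,0],[1,0.01,0,0.001,0,0,0],[1,0.01,0,0.003,0,0,0],[1,0.01,0,0.004,0,0,0],[1,0,0,0,0,0,0]]]'
python3 - <<'E'
from h import *
st(); f=grab_frame("side"); cv2.imwrite("pics/g.png",cv2.resize(cv2.cvtColor(f["image"][160:300,260:400],cv2.COLOR_RGB2BGR),(600,600)))
E
```

```text
clock: 9.25
position: [0.5556, 0.056, 0.1888]
tool_rot: [-3.141, -0.001, 1.268]
force: [-0.1, -2.4, 3.2]
grip_width: -0.0
finger_force: 1.6
t 9.25 jig [-0.0007  0.1486  0.1888] rot [-3.141e+00 -1.000e-03  1.268e+00] F [-0.1 -2.4  3.2] w -0.0
```

View pics/g.png

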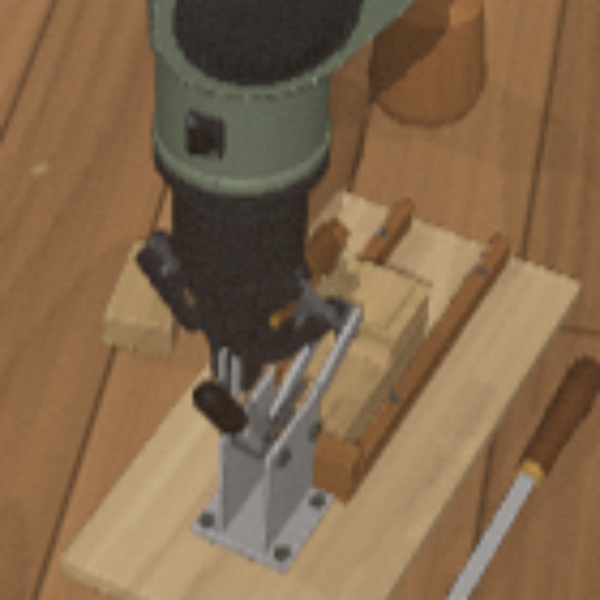

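The handle has been pushed well over (grip at (220,405)) and the force direction says about 0.93 rad from upright. I follow the arc.

```bash
python3 -m creep '[[[1,0.006,0,0.006,0,0,0],[1,0.005,0,0.007,0,0,0],[1,0.004,0,0.008,0,0,0],[1,0.003,0,0.008,0,0,0],[1,0,0,0,0,0,0]]]'
python3 - <<'E'
from h import *
st(); f=grab_frame("side"); cv2.imwrite("pics/i.png",cv2.resize(cv2.cvtColor(f["image"][160:300,260:400],cv2.COLOR_RGB2BGR),(600,600)))
E
```

```text
clock: 9.8
position: [0.5604, 0.0718, 0.159]
tool_rot: [-3.14, 0.001, 1.267]
force: [-0.1, -2.0, 1.7]
grip_width: -0.0
finger_force: 1.1
t 9.8 jig [-0.001   0.1651  0.159 ] rot [-3.140e+00  1.000e-03  1.267e+00] F [-0.1 -2.   1.7] w -0.0
```

View pics/i.png

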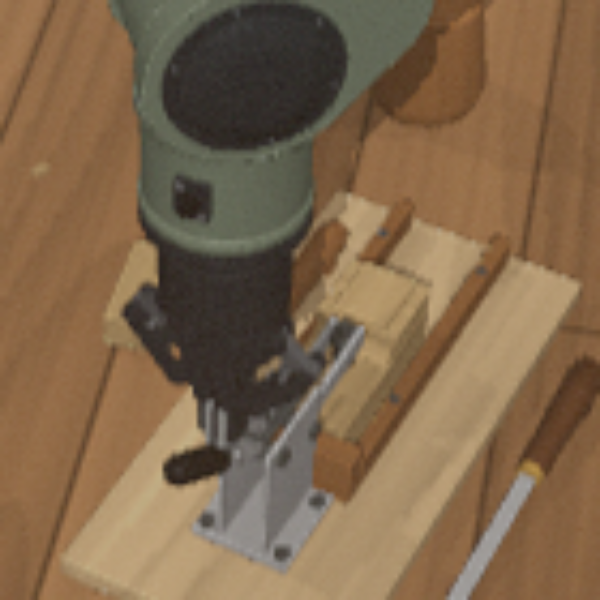

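Handle leans further (grip (195,465)) and the arm is coming down. The contact has slid a bit towards the pivot, so I go more along +y.

```bash
python3 -m creep '[[[1,0.007,0,0.003,0,0,0],[1,0.007,0,0.004,0,0,0],[1,0.006,0,0.005,0,0,0],[1,0.004,0,0.006,0,0,0],[1,0,0,0,0,0,0]]]'
python3 - <<'E'
from h import *
st(); f=grab_frame("side"); cv2.imwrite("pics/j.png",cv2.resize(cv2.cvtColor(f["image"][160:300,260:400],cv2.COLOR_RGB2BGR),(600,600)))
E
```

```text
clock: 10.35
position: [0.5677, 0.0953, 0.1413]
tool_rot: [-3.14, 0.0, 1.267]
force: [0.4, -0.5, -0.5]
grip_width: -0.0
finger_force: 0.0
t 10.35 jig [-0.001   0.1897  0.1413] rot [-3.14   0.     1.267] F [ 0.4 -0.5 -0.5] w -0.0
```

View pics/j.png

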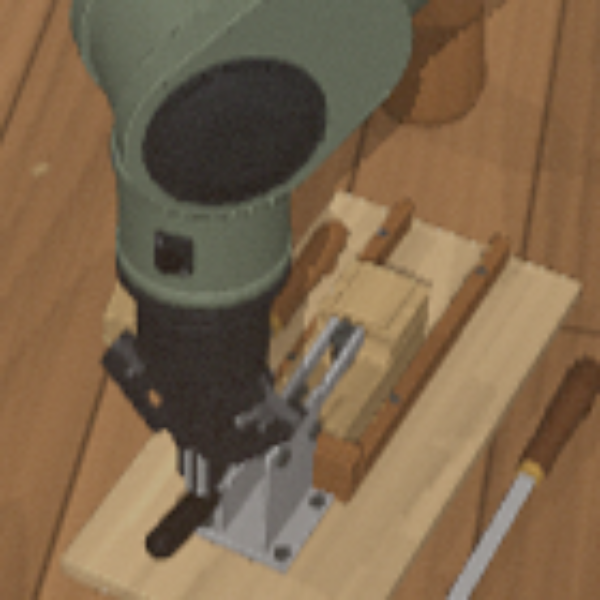

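The force has dropped to zero and the handle lies low (grip (180,530)) with the clamp foot on the blank's low part: it snapped over. I retreat upwards and check.

```bash
python3 -m creep '[[[1,-0.002,0,-0.02,0,0,0],[1,0,0,-0.04,0,0,0],[1,0,0,-0.05,0,0,0],[1,0,0,-0.05,0,0,0],[1,-0.03,-0.03,-0.02,0,0,0],[1,-0.04,-0.04,0,0,0,0],[1,-0.04,-0.04,0,0,0,0],[1,-0.03,-0.03,0,0,0,0],[1,0,0,0,0,0,0],[1,0,0,0,0,0,0]]]'
python3 - <<'E'
from h import *
np.set_printoptions(precision=4,suppress=True)
st()
f=grab_frame("side"); cv2.imwrite("pics/k.png",cv2.resize(cv2.cvtColor(f["image"][180:300,270:390],cv2.COLOR_RGB2BGR),(600,600)))
C=cloud(f).reshape(-1,3); C=C[~np.isnan(C[:,0])]; d=C[:,:2]-[.5128,-.0868]; c,s=np.cos(.305),np.sin(.305)
x=d@[c,-s];y=d@[s,c];z=C[:,2]
m=(abs(x)<.02)&(y>.15)&(y<.27)&(z>.06)&(z<.3)
a=np.polyfit(y[m],z[m],1); print("handle",m.sum(),np.pi/2+np.arctan(a[0])*-1*-1,"angle from upright",np.arctan2(1,a[0]),y[m].max(),z[m].min())
m=(abs(x)<.028)&(y<0)&(z>.078)&(z<.1); print("step y",np.percentile(y[m],[1,99]),np.median(z[m]))
E
```

```text
clock: 11.4
position: [0.4035, 0.0066, 0.323]
tool_rot: [3.14, -0.0, 1.265]
force: [1.5, 0.7, 0.5]
grip_width: -0.0
finger_force: 0.0
t 11.4 jig [-0.131   0.0558  0.323 ] rot [ 3.14  -0.     1.265] F [1.5 0.7 0.5] w -0.0
handle 192 1.847924480712351 angle from upright 1.2936681728774422 0.24962032989966096 0.11292247378076024
step y [-0.0791 -0.002 ] 0.08805921186595965
```

View pics/k.png

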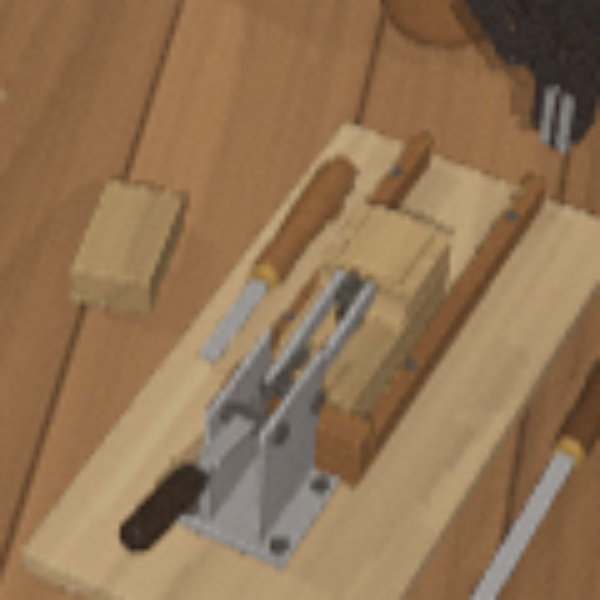

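Handle measures 1.29 rad from upright (locked at 1.30), grip at (160,510). The blank's rear end is at y ≈ -0.079, so it is home, and the foot is on it at (350,290). The robot is clear, so I hand in.

```bash
python3 -c "from workcell import *;print(job_done())"
```

```text
the job is handed in; nothing more can be done
None
```

The blank is home against the end stop, the clamp handle is locked (1.29 rad from upright by camera, 1.30 nominal) with its foot on the blank, and the job is handed in with the robot clear; the foot's pressing force was not measured.

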